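# Set the bench test supply to the green line and start it

## Task

With a fingertip, push the dial of the bench test supply round by its fin until the white index mark lines up with the green line on the scale, then press the green button right down and let it come back up. Do not grip the dial, press green only when the dial is set, leave the red button alone, and do not move the drill, tape roll, screwdriver or carton that lie around.

Things in the scene. Friction and masses are not known exactly. Their poses are not given: they have to be found in the camera images.
- tester: Bench test supply: low cream steel case, 220 (x) x 340 (y) mm, 110 mm high, fixed to the green bench. Its flat top carries the dial and two push buttons, 178 mm from the dial's axis to the line of the buttons. Origin at the centre of its underside.
- dial_centre (a point): Point on the dial's vertical axis, level with the disc's upper face. The dial is a level black disc, 130 mm diameter, its upper face 14 mm above the case top; a 32 mm wide metal hub rises 14 mm from its centre. It turns either way, more than a full turn, and stays where it is left; turning it takes about 0.12 N m (about 3 N at the fin).
- fin_top (a point): Centre line of the fin's top edge, 45 mm out from the dial's axis. The fin is an upright orange rib on the dial, lying along the radius from 17 to 59 mm from the axis, 12 mm thick, 30 mm tall above the disc's upper face, with a white stripe along its top. It may be pushed on either side face.
- index_mark (a point): Outer end of the dial's white index mark, on the rim 65 mm from the axis, at the disc's upper face, in line with the fin. The mark is 4 mm wide.
- green_line (a point): Inner end of the green target line, 65 mm from the dial's axis, at the index mark's height. The line is 6 mm wide, 25 mm long, radial, on the white round scale plate (186 mm diameter) under the dial; the other lines are thin and black. They are lined up when this point and index_mark coincide.
- dial (a joint): Turn of the dial in rad, growing counter-clockwise seen from above. Its value alone does not tell where the green line is, because the scale is turned differently each time.
- go_top (a point): Centre of the top of the green push button (32 mm diameter) on the case top beside the dial. It springs back; travel 6 mm straight down, fully down at 4 N. The green and the red button may have changed places.
- go (a joint): How far the green button is pressed, m: 0 up, 0.006 fully down.
- stop_top (a point): Centre of the top of the red push button, like the green one, 90 mm away from it between centres. Not to be pressed.
- stop (a joint): How far the red button is pressed, m: 0 up, 0.006 fully down.
- drill: Cordless drill lying on its side on the bench, teal and black, about 190 mm long, 180 mm wide, 60 mm high. Leave alone. Origin under the motor housing.
- tape: Red roll of tape lying flat on the bench, 64 mm diameter, 18 mm high. Leave alone. Origin at the centre of its underside.
- screwdriver: Screwdriver lying on the bench along its own x axis. Leave alone.
- carton: Small cardboard carton, 60 x 90 x 50 mm high, on the bench beyond the case. Leave alone. Origin at the centre of its underside.

How it is judged:
On the way, in this order (a step that is already met when the one before it is completed fails the run):
1. the dial rests with its index mark on the green line (horizontal distance between index_mark and green_line below 0.004 m and velocity of joint dial between -0.1 and 0.1 rad/s), for 0.3 s.
2. the green button is pressed right down by the fingers (value of joint go above 0.0045 m and contact force between the fingers and go above 0.5 N), for 0.05 s.
3. the green button has come back up (value of joint go below 0.0015 m), for 0.1 s.
At the end, for the whole second after the job is handed in: The index mark is within 4 mm of the green line at the dial's rim and the dial is at rest; the green button has been pressed (4.5 mm or more) after the dial was set, and both buttons are up (horizontal distance between index_mark and green_line below 0.004 m and velocity of joint dial between -0.05 and 0.05 rad/s and value of joint each of go, stop below 0.0015 m); the robot touches nothing.
It fails at once if the dial was gripped or forced (more than 30 N between fingers and dial) (contact force between the fingers and dial above 30 N).
It fails at once if the green button was pressed while the index mark was off the green line (value of joint go above 0.0045 m and horizontal distance between index_mark and green_line above 0.004 m).
It fails at once if the red button was pressed (value of joint stop above 0.003 m).
It fails at once if a bystander was moved by more than 15 mm or lifted (distance of any of drill, tape, screwdriver, carton from where it was at the start of the episode above 0.015 m).
It also fails if it takes over 54 s, if anything falls off the work surface, if the arm or the gripper's body presses on something with over 40 N, if the wrist force passes 120 N, or if a joint passes its speed limit or range.

## Robot

A 6-joint arm with a two-finger parallel gripper is mounted at the origin on the work surface. World frame = base frame: x ahead of the robot, y to its left, z up, the work surface at z = 0. Lengths are in m, angles in rad, forces in N, time in s.
With the tool pointing down it reaches from about 0.25 to 0.725 m from the base axis. Payload 4 kg.
Tool frame: the origin (TCP) lies midway between the tips of the shut fingers; the grasp point (between the pads) lies 19 mm behind it (bot.grip_point_offset is the distance from the TCP to the grasp point, in m); z points along the fingers, y is the line along which they close (so a half turn about z gives the same grasp; the last joint's range is limited). The gripper opens to 85 mm and grips with 20 to 120 N. Pads are 22 mm wide; open, the fingers measure 114 mm over their backs; the gripper's body (76 mm by 85 mm) begins 54 mm behind the grasp point. The pads swing forward as they close: fully open they stand 13 mm farther back than shut.
Start: joints at [1.21, 0.241, 0.005, 1.335, 0, 1.571], TCP at [0.177, 0.468, 0.231] pointing down, gripper open.
Joint ranges: [-2.72, 2.72], [-1.05, 1.87], [-1.09, 1.28], [-1.99, 2.15], [-1.42, 1.44], [-3.14, 3.14]. Speed limits (rad/s): [2.79, 2.79, 3.14, 3.14, 3.14, 3.14].

## Interface

Orientations are given as a unit quaternion [x, y, z, w].
In Python, from workcell import bot gives the robot as it stands.
- The arm moves only by the tool step_arm, never from a script. Its argument "targets" is text: rows parted by semicolons, each of 7 numbers parted by spaces: the opening, from -1 (shut) to 1 (fully open), so that 0 is half open, then the shift along the world's x, y, z normalised to -1 to 1, where 1 is 0.5 m, then the turn, a rotation vector about the world's x, y, z normalised to -1 to 1, where 1 is pi/4 rad. In form: gripper x y z wx wy wz; .... A call has 1 to 10 rows; each row is the pose to reach, as a shift and turn from the pose commanded when the call began; what a row does not reach only later rows make up. A row lasts 1/12 s, in which the tool goes at most 41.7 mm and 7.16 degrees, less where a joint would pass 70% of its speed; a pose out of reach is approached as far as the arm can. A call with a number of a shift or a turn outside -1 to 1 is refused whole. A call with a gripper value outside its range is refused whole. The fingers move at their own pace and stop on an object; the grip force is fixed at half the most. Time passes only in rows, so rows that repeat a pose let the fingers close. It gives the time, the measured TCP pose, the force, the opening and the grip force at its end, in the units of the state.
- bot.get_obs(): the state, without advancing time (a new reading comes with each control period).
- bot.camera(name): name is "scene" or "top" or "wrist"; returns the picture (400x640x3 uint8, red, green, blue); there is no depth.
- bot.camera_info(name): a dict with "vertical_fov" (degrees; the focal length in pixels is half the picture's height over the tangent of half this angle, whatever the lens; pixels are square), "cx", "cy" (the principal point, pixels), "pose" (4x4, takes a point from camera to world coordinates). Camera axes: x right, y up, looking along -z (the intrinsics and any distortion apply to the point x, -y, -z); pixel columns grow to the right and rows downward; lengths in m; the calibration is good to about 2 mm. A picture is of the moment at which its call begins: read the wrist's pose just before it. camera_info takes no time and is no camera call; for the wrist camera it gives the pose at the moment of the call.
- bot.job_done(): hands the job in; it is judged then, once.
The state is a dict: "clock": time; "joint_pos": joint angles; "joint_vel": joint speeds; "tau": joint torques, N m; "eef_pos": TCP position; "tool_rot": TCP orientation; "ft_force": force on the tool from outside, world axes, zero at the start; "ft_torque": the same for the moment, N m; "grip_width": finger opening in m; "grasp_force": force on a finger pad.
Only numpy, scipy, OpenCV 4.12 (cv2) and the standard library are available. Lean on these libraries where they do the work, as an engineer would, in place of code of your own. Each camera call takes 0.05 s, during which the arm holds its last target. There are 200 camera calls.

## Working session

There is one attempt and no reset: what is moved stays moved. The work goes in short steps, Python scripts to look and compute and a tool call to move; the robot and the scene stay as the last step left them, time stands still between calls to the robot, and variables do not carry over. Pictures are saved under pics/ and viewed, at most 10 in all, crops included, and the job is handed in when it is done.

Besides the shell and the picture viewer there is one more tool, called after ">>>" as a command line: name --argument value ..., lists and objects as JSON in quotes. step_arm: Moves the arm, as the interface text tells. Scaled input: -1 to 1 covers 0.5 m each way for a shift and pi/4 rad each way for a turn. Its arguments: {"type":"object","properties":{"targets":{"type":"string"}},"required":["targets"]}

```bash
mkdir -p pics; ls; cat > h.py <<'E'
from workcell import bot
import numpy as np, cv2
def snap(n,f):
    info=bot.camera_info(n); im=bot.camera(n); cv2.imwrite('pics/'+f,im[:,:,::-1]); return im,info
def ray(info,u,v,z):
    f=200/np.tan(np.radians(info['vertical_fov'])/2)
    T=np.array(info['pose']); d=T[:3,:3]@np.array([(u-info['cx'])/f,-(v-info['cy'])/f,-1.])
    o=T[:3,3]; return o+d*(z-o[2])/d[2]
E
python3 - <<'E'
from h import *
im,i=snap('top','top0.png'); print(i); print(bot.camera_info('scene')); print(bot.get_obs()['clock'])
E
```

```text
pics
{'vertical_fov': 56.07444704264925, 'cx': 312.18153014257695, 'cy': 204.7691805395505, 'pose': array([[ 0.00229171,  0.98482265, -0.17354852,  0.40348713],
       [-0.99998068,  0.00325968,  0.00529273,  0.10856548],
       [ 0.00577811,  0.17353304,  0.9848111 ,  1.05488308],
       [ 0.        ,  0.        ,  0.        ,  1.        ]])}
{'vertical_fov': 51.713938850983254, 'cx': 314.8210310053169, 'cy': 197.37314247874662, 'pose': array([[ 0.72727926, -0.50743896,  0.46213697,  1.14847441],
       [ 0.68629404,  0.5456001 , -0.48095844, -0.49286004],
       [-0.00808493,  0.66695295,  0.74505597,  1.02534709],
       [ 0.        ,  0.        ,  0.        ,  1.        ]])}
0.05
```

View pics/top0.png

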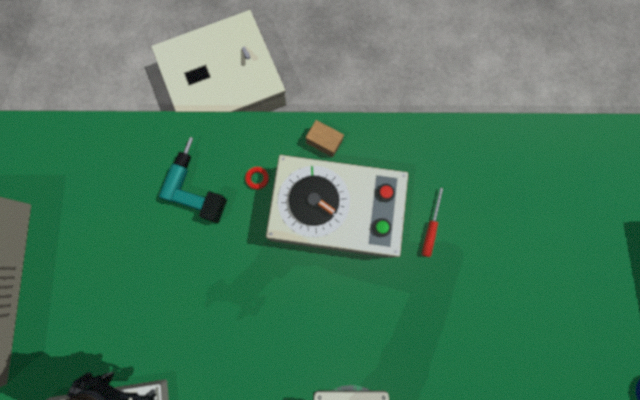

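The picture shows the dial at (314,200), with its fin pointing to about (332,212). The green line is at about (312,170), the red button at (386,191) and the green button at (382,228). Next I'll measure these.

```bash
cat >> h.py <<'E'
def blobs(im,lo,hi,roi=None,minA=6):
    hsv=cv2.cvtColor(im,cv2.COLOR_RGB2HSV); m=cv2.inRange(hsv,np.array(lo),np.array(hi))
    if roi: k=np.zeros_like(m); k[roi[1]:roi[3],roi[0]:roi[2]]=1; m=m*k
    n,l,s,c=cv2.connectedComponentsWithStats(m)
    return [(s[j].tolist(),c[j].round(1).tolist()) for j in range(1,n) if s[j][4]>=minA],l
E
python3 - <<'E'
from h import *
im=cv2.imread('pics/top0.png')[:,:,::-1].copy(); i=bot.camera_info('top')
roi=(270,158,402,250)
for n,lo,hi,z in [('green',(40,80,40),(85,255,255),.124),('red',(0,150,80),(5,255,255),.125),('orange',(5,60,80),(18,255,255),.154),('black',(0,0,0),(180,255,50),.124)]:
    for s,c in blobs(im,lo,hi,roi)[0]: print(n,s,c,ray(i,*c,z).round(4))
for c in [(280,156),(408,172),(401,250),(268,238)]: print(ray(i,*c,.11).round(3))
print(bot.get_obs())
E
```

```text
green [270, 158, 8, 45, 190] [272.2, 173.2] [0.649  0.2058 0.124 ]
green [312, 158, 90, 13, 598] [370.3, 161.8] [ 0.6802 -0.0456  0.124 ]
green [311, 167, 2, 9, 17] [311.5, 170.8] [0.6557 0.1055 0.124 ]
green [375, 220, 15, 14, 167] [382.1, 226.6] [ 0.5128 -0.0709  0.124 ]
green [270, 241, 56, 9, 272] [289.6, 246.5] [0.4628 0.159  0.124 ]
red [380, 186, 13, 12, 128] [386.0, 191.4] [ 0.6024 -0.0833  0.125 ]
orange [318, 199, 18, 16, 105] [326.1, 206.4] [0.5583 0.0698 0.154 ]
black [290, 177, 47, 47, 1187] [309.7, 198.0] [0.5849 0.1099 0.124 ]
black [377, 189, 5, 10, 20] [378.3, 194.1] [ 0.5955 -0.0638  0.124 ]
black [372, 227, 3, 4, 7] [373.3, 228.4] [ 0.5082 -0.0489  0.124 ]
[0.699 0.188 0.11 ]
[ 0.657 -0.145  0.11 ]
[ 0.456 -0.119  0.11 ]
[0.485 0.214 0.11 ]
{'clock': 0.05, 'joint_pos': array([1.21002546e+00, 2.41427376e-01, 3.75816379e-03, 1.33519599e+00,
       2.38121085e-06, 1.57081661e+00]), 'joint_vel': array([ 0.00145072, -0.00030085,  0.00041714,  0.00033609,  0.00144541,
        0.00166931]), 'tau': array([-5.69856675e-04, -3.73492742e+01,  2.53291762e+01,  1.09561341e-02,
       -6.30717068e-05,  4.81652478e-06]), 'eef_pos': array([0.17628025, 0.46723794, 0.23041871]), 'tool_rot': array([ 1.79418646e-01,  9.83772270e-01, -1.01744084e-03, -1.86747977e-04]), 'ft_force': array([-0.01018461, -0.35979629,  0.38308878]), 'ft_torque': array([0.0248776 , 0.0060656 , 0.04075121]), 'grasp_force': 0.0, 'grip_width': 0.08538053824778805}
```

>>> step_arm --targets "-1 0.68 -0.74 0.1 0 0 -0.32;-1 0.68 -0.74 0.1 0 0 -0.32;-1 0.68 -0.74 0.1 0 0 -0.32;-1 0.68 -0.74 0.1 0 0 -0.32;-1 0.68 -0.74 0.1 0 0 -0.32;-1 0.68 -0.74 0.1 0 0 -0.32;-1 0.68 -0.74 0.1 0 0 -0.32;-1 0.68 -0.74 0.1 0 0 -0.32;-1 0.68 -0.74 0.1 0 0 -0.32;-1 0.68 -0.74 0.1 0 0 -0.32"

```text
clock: 0.88
eef_pos: [0.4577, 0.1606, 0.2723]
tool_rot: [0.301, 0.954, -0.0, -0.0]
ft_force: [0.2, 0.4, -0.2]
grip_width: -0.0003
grasp_force: 0.0
```

>>> step_arm --targets "-1 0.14 -0.14 0.02 0 0 0;-1 0.14 -0.14 0.02 0 0 0;-1 0.14 -0.14 0.02 0 0 0;-1 0.14 -0.14 0.02 0 0 0"

```text
clock: 1.22
eef_pos: [0.5293, 0.0893, 0.2815]
tool_rot: [0.304, 0.953, -0.001, -0.0]
ft_force: [0.2, -0.4, -0.0]
grip_width: 0.0003
grasp_force: 0.0
```

```bash
python3 - <<'E'
from h import *
im,i=snap('wrist','w1.png'); print(i)
im,i=snap('scene','s1.png')
E
```

```text
{'vertical_fov': 66.76755849743375, 'cx': 318.0764543308121, 'cy': 204.4094813488871, 'pose': array([[ 0.57861752, -0.77604131, -0.25092159,  0.46624694],
       [ 0.81559635,  0.54976412,  0.18044947,  0.13466013],
       [-0.00208856, -0.30906196,  0.95103961,  0.42376251],
       [ 0.        ,  0.        ,  0.        ,  1.        ]])}
```

View pics/w1.png

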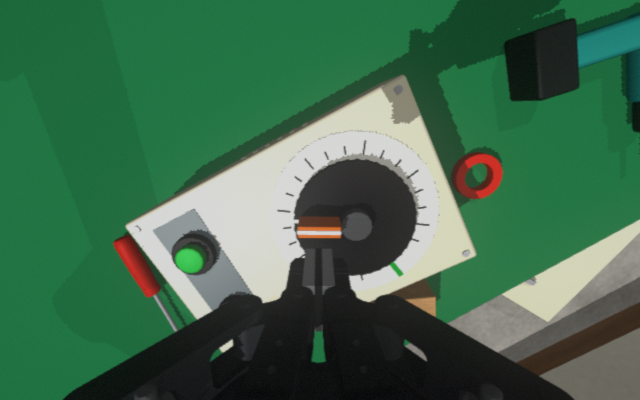

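The wrist view shows the hub at (357,226), the fin stripe from (299,233) to (341,234), the green line at (391–402, 263–275) and the green button at (189,258).

```bash
cat >> h.py <<'E'
def measure(im,i):
    "dial centre from the white/black disc, fin and green line directions (deg), green button"
    hsv=cv2.cvtColor(im,cv2.COLOR_RGB2HSV)
    R={}
    R['green']=[(s,c,ray(i,*c,.112)[:2].round(4)) for s,c in blobs(im,(45,120,60),(80,255,255),(180,140,460,300),20)[0]]
    R['stripe']=[(s,c,ray(i,*c,.154)[:2].round(4)) for s,c in blobs(im,(5,120,80),(20,255,255),(250,140,460,300),20)[0]]
    return R
E
python3 - <<'E'
from h import *
im=cv2.imread('pics/w1.png')[:,:,::-1].copy()
i={'vertical_fov': 66.76755849743375, 'cx': 318.0764543308121, 'cy': 204.4094813488871, 'pose': np.array([[ 0.57861752, -0.77604131, -0.25092159,  0.46624694],
       [ 0.81559635,  0.54976412,  0.18044947,  0.13466013],
       [-0.00208856, -0.30906196,  0.95103961,  0.42376251],[0,0,0,1]])}
for k,v in measure(im,i).items(): print(k,*v,sep='\n ')
for n,p,z in [('hub',(357,226),.138),('fin out',(299,233),.154),('fin in',(341,234),.154),('green in',(390,262),.112),('green out',(402,275),.112),('go',(189,259),.125),('go base',(193,251),.111)]: print(n,ray(i,*p,z).round(4))
# disc ellipse
pts=np.array([(294,215),(303,189),(330,166),(365,159),(397,172),(414,198),(416,225),(405,250),(380,270)],float)
P=np.array([ray(i,*p,.124)[:2] for p in pts]); A=np.c_[2*P,np.ones(len(P))]; s=np.linalg.lstsq(A,(P**2).sum(1),rcond=None)[0]
print('disc',s[:2],np.sqrt(s[2]+s[0]**2+s[1]**2))
t=bot.camera_info('top'); print('top disc',ray(t,313.5,200.5,.124))
E
```

```text
green
 ([180, 140, 89, 51, 2309], [209.5, 156.6], array([0.4418, 0.0143]))
 ([441, 140, 19, 24, 253], [452.3, 148.0], array([0.5782, 0.2219]))
 ([180, 245, 26, 29, 581], [191.2, 259.1], array([ 0.5181, -0.0816]))
 ([390, 262, 12, 14, 64], [395.6, 268.4], array([0.664 , 0.1037]))
 ([433, 264, 27, 36, 700], [448.7, 284.2], array([0.7183, 0.144 ]))
stripe
 ([297, 217, 45, 14, 558], [319.4, 223.5], array([0.5538, 0.0734]))
 ([298, 235, 43, 4, 152], [320.4, 236.3], array([0.5652, 0.0665]))
 ([418, 297, 18, 3, 38], [427.3, 298.3], array([0.6866, 0.1167]))
hub [0.5832 0.0993 0.138 ]
fin out [0.5504 0.0517 0.154 ]
fin in [0.5747 0.0842 0.154 ]
green in [0.6532 0.1027 0.112 ]
green out [0.6758 0.1053 0.112 ]
go [ 0.5145 -0.0745  0.125 ]
go base [ 0.5118 -0.0735  0.111 ]
disc [0.58302268 0.09943313] 0.06515131475024671
top disc [0.57847594 0.1002624  0.124     ]
```

```bash
python3 -c "
import cv2
a=cv2.imread('pics/w1.png')[130:300,170:460]; cv2.imwrite('pics/w1c.png',cv2.resize(a,None,fx=2.7,fy=2.7,interpolation=cv2.INTER_CUBIC))"
```

```text
(no output)
```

View pics/w1c.png

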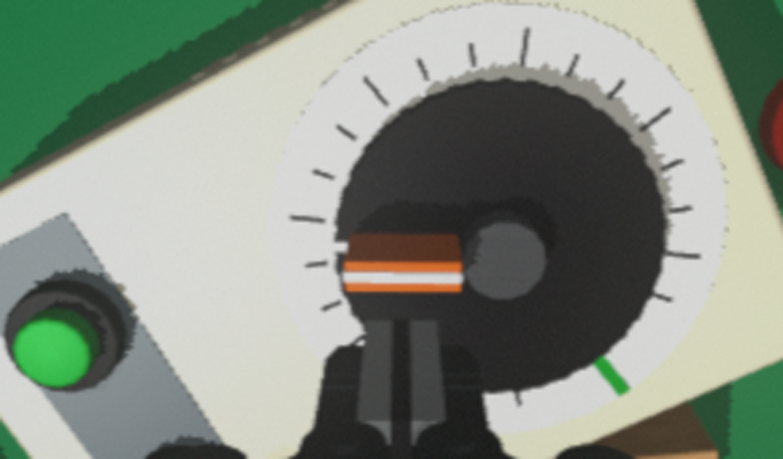

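>>> step_arm --targets "-1 0 0 -0.08 0 0 0;-1 0 0 -0.16 0 0 0;-1 0 0 -0.24 0 0 0;-1 0 0 -0.28 0 0 0;-1 0 0 -0.297 0 0 0;-1 0 0 -0.297 0 0 0"

```text
clock: 1.82
eef_pos: [0.5243, 0.0934, 0.1318]
tool_rot: [0.3, 0.954, -0.001, -0.003]
ft_force: [-0.3, 0.7, 0.1]
grip_width: -0.0
grasp_force: 0.0
```

```bash
cat >> h.py <<'E'
C=np.array([.5825,.0995])
def tcp(phi,d=.017,r=.042):
    a=np.radians(phi); return C+r*np.array([np.cos(a),np.sin(a)])+d*np.array([np.sin(a),-np.cos(a)])
def plan(a,b,n,p0=None,d=.017):
    p0=tcp(a,d) if p0 is None else np.array(p0)
    for k in range(1,n+1):
        f=a+(b-a)*k/n; q=(tcp(f,d)-p0)/.5; print('%.0f: %.3f %.3f | wz %.3f'%(f,*q,(f-a)/45))
E
python3 - <<'E'
from h import *
p=bot.get_obs(); print(p['eef_pos'],p['ft_force'],p['tool_rot'])
print('contact',(tcp(-127)-p['eef_pos'][:2])/.5)
for a,b in [(-127,-92),(-92,-57),(-57,-22),(-22,0)]: print(); plan(a,b,10 if b<0 else 8)
E
```

```text
[0.52427927 0.09339882 0.13184186] [-0.28798354  0.65096229  0.05071721] [ 0.30028704  0.95384473 -0.00119352 -0.00254938]
contact [ 0.03873539 -0.03442131]

-124: 0.003 -0.005 | wz 0.078
-120: 0.006 -0.009 | wz 0.156
-116: 0.010 -0.013 | wz 0.233
-113: 0.014 -0.017 | wz 0.311
-110: 0.018 -0.021 | wz 0.389
-106: 0.022 -0.025 | wz 0.467
-102: 0.026 -0.028 | wz 0.544
-99: 0.031 -0.031 | wz 0.622
-96: 0.036 -0.034 | wz 0.700
-92: 0.041 -0.036 | wz 0.778

-88: 0.005 -0.002 | wz 0.078
-85: 0.010 -0.004 | wz 0.156
-82: 0.016 -0.005 | wz 0.233
-78: 0.021 -0.006 | wz 0.311
-74: 0.027 -0.007 | wz 0.389
-71: 0.032 -0.008 | wz 0.467
-68: 0.038 -0.008 | wz 0.544
-64: 0.043 -0.008 | wz 0.622
-60: 0.049 -0.007 | wz 0.700
-57: 0.054 -0.006 | wz 0.778

-54: 0.005 0.001 | wz 0.078
-50: 0.011 0.003 | wz 0.156
-46: 0.016 0.005 | wz 0.233
-43: 0.021 0.007 | wz 0.311
-40: 0.026 0.009 | wz 0.389
-36: 0.031 0.012 | wz 0.467
-32: 0.035 0.015 | wz 0.544
-29: 0.040 0.019 | wz 0.622
-26: 0.044 0.022 | wz 0.700
-22: 0.048 0.026 | wz 0.778

-19: 0.003 0.003 | wz 0.061
-16: 0.006 0.007 | wz 0.122
-14: 0.008 0.010 | wz 0.183
-11: 0.011 0.014 | wz 0.244
-8: 0.013 0.017 | wz 0.306
-6: 0.015 0.021 | wz 0.367
-3: 0.017 0.025 | wz 0.428
0: 0.019 0.029 | wz 0.489
```

>>> step_arm --targets "-1 0.013 -0.011 0 0 0 -0.01;-1 0.024 -0.021 0 0 0 -0.02;-1 0.032 -0.028 0 0 0 -0.03;-1 0.039 -0.034 0 0 0 -0.03;-1 0.039 -0.034 0 0 0 -0.03;-1 0.039 -0.034 0 0 0 -0.03"

```text
clock: 2.32
eef_pos: [0.5474, 0.0749, 0.1347]
tool_rot: [0.313, 0.95, 0.0, 0.001]
ft_force: [0.5, -0.7, 0.1]
grip_width: 0.0001
grasp_force: 0.0
```

```bash
python3 - <<'E'
from h import *
for k in range(4):
    p=bot.get_obs(); print(p['clock'],p['eef_pos'],p['ft_force'],np.abs(p['joint_vel']).max())
    im,i=snap('top','t2.png')
p=bot.get_obs(); print(p['clock'],p['eef_pos'],p['ft_force'])
E
```

```text
2.3167 [0.54743263 0.07490854 0.13467755] [ 0.46537807 -0.67710882  0.06700153] 0.016232425533433
2.3667 [0.54708407 0.07498746 0.134416  ] [-0.20061655  0.20894645 -0.50065598] 0.013263771360539791
2.4167 [0.54679852 0.07510776 0.13421161] [-1.0982438   0.16941273  0.0765168 ] 0.007581337319502328
2.4667 [0.5466323  0.07521301 0.13407399] [0.00479135 0.28211947 0.27916187] 0.0047419501972266265
2.5167 [0.54652591 0.07533752 0.13403166] [-0.10026144 -0.09130476 -0.77289607]
```

>>> step_arm --targets "-1 0.003 -0.005 0 0 0 0.078;-1 0.006 -0.009 0 0 0 0.156;-1 0.010 -0.013 0 0 0 0.233;-1 0.014 -0.017 0 0 0 0.311;-1 0.018 -0.021 0 0 0 0.389;-1 0.022 -0.025 0 0 0 0.467;-1 0.026 -0.028 0 0 0 0.544;-1 0.031 -0.031 0 0 0 0.622;-1 0.036 -0.034 0 0 0 0.700;-1 0.041 -0.036 0 0 0 0.778"

```text
clock: 3.35
eef_pos: [0.5655, 0.0583, 0.1337]
tool_rot: [0.01, 1.0, 0.001, -0.002]
ft_force: [-3.6, 2.4, 1.7]
grip_width: -0.0001
grasp_force: 1.7
```

```bash
python3 - <<'E'
from h import *
im,i=snap('wrist','w2.png'); p=bot.get_obs(); print(p['clock'],p['eef_pos'],p['ft_force'],p['tool_rot'], tcp(-92))
E
```

```text
3.4 [0.56611071 0.05805924 0.13370544] [-2.85640062  1.98548782  1.29043925] [ 9.56144642e-03  9.99953406e-01  5.30769231e-04 -1.21800157e-03] [0.56404458 0.05811888]
```

View pics/w2.png

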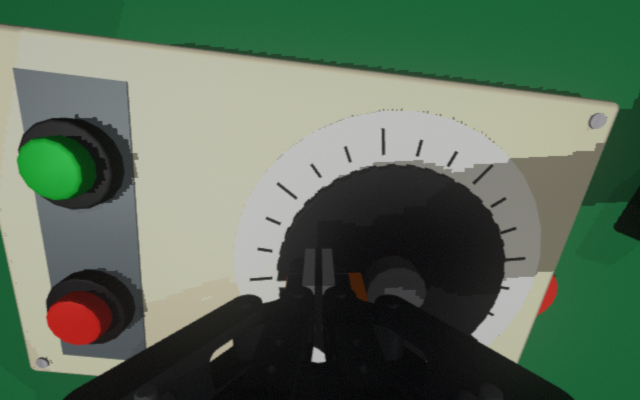

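The fingertip is pushing the fin, with orange visible right behind it at (355,287), at about 3.5 N. I'll continue along the arc.

>>> step_arm --targets "-1 0.005 -0.002 0 0 0 0.078;-1 0.010 -0.004 0 0 0 0.156;-1 0.016 -0.005 0 0 0 0.233;-1 0.021 -0.006 0 0 0 0.311;-1 0.027 -0.007 0 0 0 0.389;-1 0.032 -0.008 0 0 0 0.467;-1 0.038 -0.008 0 0 0 0.544;-1 0.043 -0.008 0 0 0 0.622;-1 0.049 -0.007 0 0 0 0.700;-1 0.054 -0.006 0 0 0 0.778"

```text
clock: 4.23
eef_pos: [0.5924, 0.0544, 0.1334]
tool_rot: [-0.29, 0.957, 0.0, -0.002]
ft_force: [-4.7, -0.3, 1.3]
grip_width: 0.0003
grasp_force: 1.6
```

>>> step_arm --targets "-1 0.005 0.001 0 0 0 0.078;-1 0.011 0.003 0 0 0 0.156;-1 0.016 0.005 0 0 0 0.233;-1 0.021 0.007 0 0 0 0.311;-1 0.026 0.009 0 0 0 0.389;-1 0.031 0.012 0 0 0 0.467;-1 0.035 0.015 0 0 0 0.544;-1 0.040 0.019 0 0 0 0.622;-1 0.044 0.022 0 0 0 0.700;-1 0.048 0.026 0 0 0 0.778;-1 0.048 0.026 0 0 0 0.778"

```text
schema error: expected 1 to 10 rows
```

```bash
python3 - <<'E'
from h import *
im,i=snap('top','t3.png'); p=bot.get_obs(); print(p['clock'],p['eef_pos'],p['ft_force'],p['tool_rot'], tcp(-22))
im2,_=snap('wrist','w3.png'); im3,_=snap('scene','s3.png')
cv2.imwrite('pics/c3.png',cv2.resize(np.hstack([im[140:260,250:420],im3[120:240,250:420]])[:,:,::-1],None,fx=2.3,fy=2.3))
E
```

```text
4.2833 [0.59295535 0.05455384 0.13341319] [-3.11161855 -0.54676269  0.02275886] [-2.90882425e-01  9.56757659e-01  2.10126144e-04 -1.46727931e-03] [0.61507341 0.0680044 ]
```

View pics/c3.png

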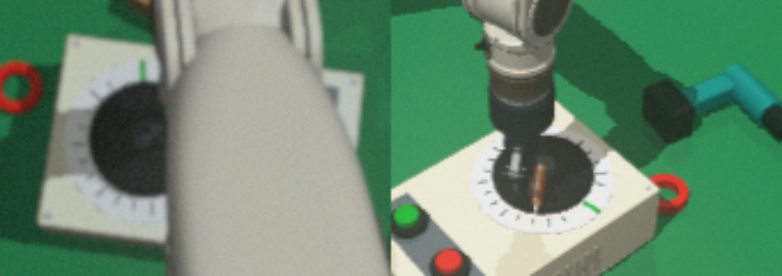

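The scene view (right half) shows the finger behind the fin, with the fin and green line both visible. The call with 11 rows was refused, so I'll resend it with 10.

>>> step_arm --targets "-1 0.005 0.001 0 0 0 0.078;-1 0.011 0.003 0 0 0 0.156;-1 0.016 0.005 0 0 0 0.233;-1 0.021 0.007 0 0 0 0.311;-1 0.026 0.009 0 0 0 0.389;-1 0.031 0.012 0 0 0 0.467;-1 0.035 0.015 0 0 0 0.544;-1 0.040 0.019 0 0 0 0.622;-1 0.044 0.022 0 0 0 0.700;-1 0.048 0.026 0 0 0 0.778"

```text
clock: 5.22
eef_pos: [0.6174, 0.0667, 0.1336]
tool_rot: [-0.564, 0.826, -0.0, -0.001]
ft_force: [-3.2, -0.5, 0.5]
grip_width: -0.0003
grasp_force: 1.2
```

```bash
python3 - <<'E'
from h import *
im,i=snap('scene','s4.png'); p=bot.get_obs(); print(p['clock'],p['eef_pos'],p['ft_force'],p['tool_rot'], tcp(-22))
print(i['cx'])
im2,_=snap('wrist','w4.png')
x,y=[int(v) for v in (250,120)]
cv2.imwrite('pics/c4.png',cv2.resize(im[160:240,270:390][:,:,::-1],None,fx=6,fy=6,interpolation=cv2.INTER_CUBIC))
# predicted pixels of C, green at 3.2deg
f=200/np.tan(np.radians(i['vertical_fov'])/2); T=i['pose']
for q in [(*C,.124),(*(C+.065*np.array([np.cos(.056),np.sin(.056)])),.112)]:
    c=T[:3,:3].T@(np.array(q)-T[:3,3]); print(i['cx']+f*c[0]/-c[2], i['cy']-f*c[1]/-c[2])
E
```

```text
5.2667 [0.61784207 0.0671607  0.13357141] [-1.99090837 -0.7153623   0.06720613] [-5.64599793e-01  8.25364442e-01 -2.67129008e-04 -7.35122843e-04] [0.61507341 0.0680044 ]
314.8210310053169
315.5660817594683 194.24490941011553
332.7199381785838 207.60370508185886
```

View pics/c4.png

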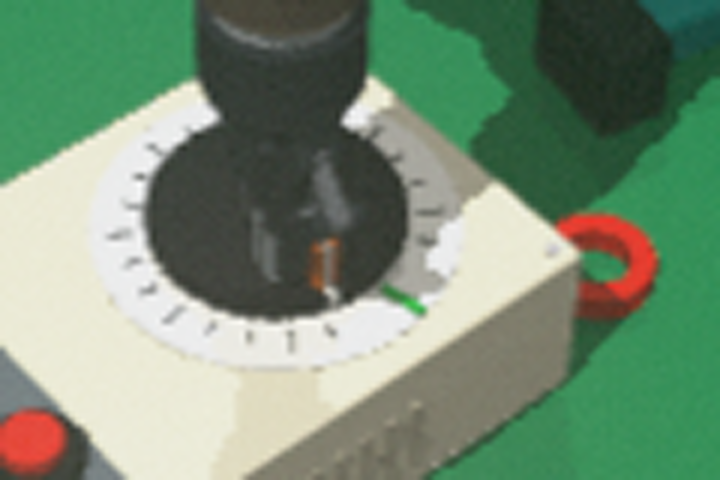

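The white index mark is at scene pixel (325.5,209.3). The green line runs from (334,208.3) to (340.7,212).

```bash
python3 - <<'E'
from h import *
i=bot.camera_info('scene')
for n,u,v,z in [('idx',325.5,209.3,.124),('gin',334,208.3,.112),('gout',340.7,212,.112),('disc L',270+147/6,160+210/6,.124),('disc R',270+409/6,160+215/6,.124)]:
    q=ray(i,u,v,z)[:2]; d=q-C; print(n,q,np.hypot(*d),np.degrees(np.arctan2(d[1],d[0])))
# contact angle from the TCP: radial frame of tool
p=bot.get_obs()['eef_pos'][:2]-C; r=np.hypot(*p); print('fin est',np.degrees(np.arctan2(p[1],p[0])+np.arcsin(.017/r)),r)
plan(-15,-3,6)
E
```

```text
idx [0.64312123 0.07650768] 0.06483502372498999 -20.770649908625288
gin [0.65187844 0.10368571] 0.06950458722412715 3.452562288771171
gout [0.67524661 0.10636823] 0.09300057059899373 4.235233770594172
disc L [0.53907592 0.05501435] 0.062166104008090126 -134.30814872121354
disc R [0.63547961 0.14014742] 0.06677613353223176 37.49641444100432
fin est -21.6846037580842 0.04796430659994991
-13: 0.002 0.003 | wz 0.044
-11: 0.004 0.005 | wz 0.089
-9: 0.005 0.008 | wz 0.133
-7: 0.007 0.011 | wz 0.178
-5: 0.008 0.013 | wz 0.222
-3: 0.010 0.016 | wz 0.267
```

```bash
python3 - <<'E'
from h import *
plan(-21.5,-1.5,7)
E
```

```text
-19: 0.003 0.003 | wz 0.063
-16: 0.006 0.007 | wz 0.127
-13: 0.009 0.010 | wz 0.190
-10: 0.011 0.014 | wz 0.254
-7: 0.013 0.018 | wz 0.317
-4: 0.015 0.022 | wz 0.381
-2: 0.017 0.026 | wz 0.444
```

>>> step_arm --targets "-1 0.003 0.003 0 0 0 0.063;-1 0.006 0.007 0 0 0 0.127;-1 0.009 0.010 0 0 0 0.190;-1 0.011 0.014 0 0 0 0.254;-1 0.013 0.018 0 0 0 0.317;-1 0.015 0.022 0 0 0 0.381;-1 0.017 0.026 0 0 0 0.444;-1 0.017 0.026 0 0 0 0.444;-1 0.017 0.026 0 0 0 0.444"

```text
clock: 6.07
eef_pos: [0.6267, 0.0801, 0.1339]
tool_rot: [-0.697, 0.717, -0.0, -0.0]
ft_force: [0.3, -2.2, -0.6]
grip_width: 0.0005
grasp_force: 0.9
```

```bash
python3 - <<'E'
from h import *
im,i=snap('scene','s5.png'); o=bot.get_obs(); print(o['clock'],o['eef_pos'],o['ft_force'])
p=o['eef_pos'][:2]-C; r=np.hypot(*p); print('fin est',np.degrees(np.arctan2(p[1],p[0])+np.arcsin(.017/r)),r)
cv2.imwrite('pics/c5.png',cv2.resize(im[180:230,290:365][:,:,::-1],None,fx=10,fy=10,interpolation=cv2.INTER_CUBIC))
E
```

```text
6.1167 [0.62669493 0.08005734 0.13396097] [-0.45254967 -1.44679255 -2.33764137]
fin est -3.130683705902534 0.04828259028734588
```

View pics/c5.png

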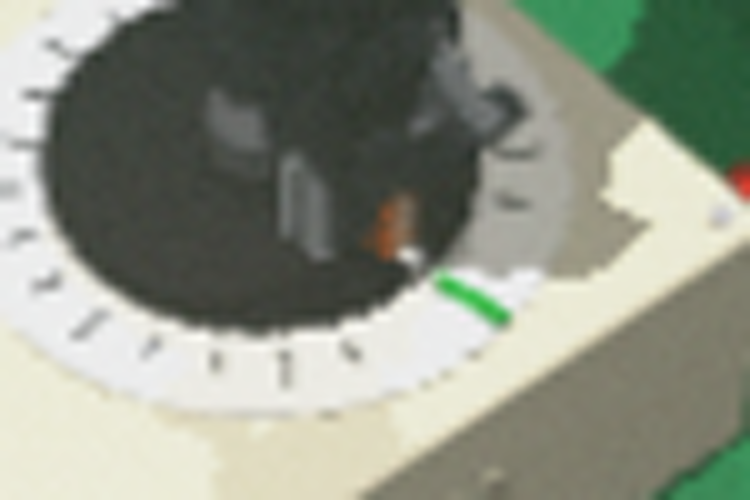

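The white mark now ends at about crop (418,266), which is scene (331.7,206.5). That is a few degrees short of the green line.

```bash
python3 - <<'E'
from h import *
i=bot.camera_info('scene')
# grey levels for the mark / green centroids
im=cv2.imread('pics/s5.png')[:,:,::-1].copy()
g=[b for b in blobs(im,(45,100,60),(80,255,255),(325,200,350,216),4)[0]]; print(g)
for n,u,v,z in [('idxmid',331.2,206,.124),('idx',331.8,206.7,.124),('g',*g[0][1],.112)]:
    q=ray(i,u,v,z)[:2]; d=q-C; print(n,np.hypot(*d),np.degrees(np.arctan2(d[1],d[0])))
plan(-2,4,3)
E
```

```text
[([334, 208, 7, 4, 11], [337.1, 209.6])]
idxmid 0.06430806007622857 -2.357558302953239
idx 0.06736950773449776 -2.932016634510792
g 0.07948445431225547 4.764715226641365
0: 0.001 0.003 | wz 0.044
2: 0.002 0.006 | wz 0.089
4: 0.003 0.009 | wz 0.133
```

>>> step_arm --targets "-1 0.001 0.003 0 0 0 0.04;-1 0.002 0.006 0 0 0 0.09;-1 0.003 0.009 0 0 0 0.13;-1 0.003 0.009 0 0 0 0.13;-1 0.003 0.009 0 0 0 0.13;-1 0.003 0.009 0 0 0 0.13"

```text
clock: 6.62
eef_pos: [0.6283, 0.0847, 0.1341]
tool_rot: [0.733, -0.68, 0.0, -0.0]
ft_force: [1.1, -2.4, -1.4]
grip_width: 0.0002
grasp_force: 1.2
```

```bash
python3 - <<'E'
from h import *
im,i=snap('scene','s6.png'); o=bot.get_obs(); print(o['clock'],o['eef_pos'],o['ft_force'])
p=o['eef_pos'][:2]-C; r=np.hypot(*p); print('fin est',np.degrees(np.arctan2(p[1],p[0])+np.arcsin(.017/r)),r)
E
```

```text
6.6667 [0.62831826 0.08474152 0.13415372] [ 1.47814103 -3.08452306 -2.48544216]
fin est 2.8266283047579526 0.048136530201645655
```

>>> step_arm --targets "-1 0 -0.02 0 0 0 0;-1 0 -0.04 0 0 0 0;-1 0 -0.04 0 0 0 0;-1 0 -0.04 0.07 0 0 0;-1 0 -0.04 0.14 0 0 0;-1 -0.04 -0.04 0.21 0 0 0;-1 -0.09 -0.04 0.29 0 0 0;-1 -0.09 -0.04 0.29 0 0 0;-1 -0.09 -0.04 0.29 0 0 0;-1 -0.09 -0.04 0.29 0 0 0"

```text
clock: 7.5
eef_pos: [0.5833, 0.065, 0.2796]
tool_rot: [0.734, -0.679, 0.0, -0.001]
ft_force: [0.2, 0.5, -1.2]
grip_width: -0.0001
grasp_force: 0.0
```

```bash
python3 - <<'E'
from h import *
import pickle
im,i=snap('wrist','w7.png'); pickle.dump(i,open('w7.pkl','wb')); o=bot.get_obs(); print(o['clock'],o['eef_pos'])
f=200/np.tan(np.radians(i['vertical_fov'])/2); T=i['pose']
for q in [(*C,.138),(*(C+.065*np.array([np.cos(.06),np.sin(.06)])),.124)]:
    c=T[:3,:3].T@(np.array(q)-T[:3,3]); u=i['cx']+f*c[0]/-c[2]; v=i['cy']-f*c[1]/-c[2]; print(u,v)
print(u,v); x0,y0=int(u)-80,int(v)-50; print(x0,y0)
cv2.imwrite('pics/c7.png',cv2.resize(im[y0:y0+100,x0:x0+140][:,:,::-1],None,fx=5.5,fy=5.5,interpolation=cv2.INTER_CUBIC))
E
```

```text
7.55 [0.58293679 0.06489767 0.2780978 ]
317.61951669362185 225.7422500554091
255.68288444343932 219.68463168763094
255.68288444343932 219.68463168763094
175 169
```

View pics/c7.png

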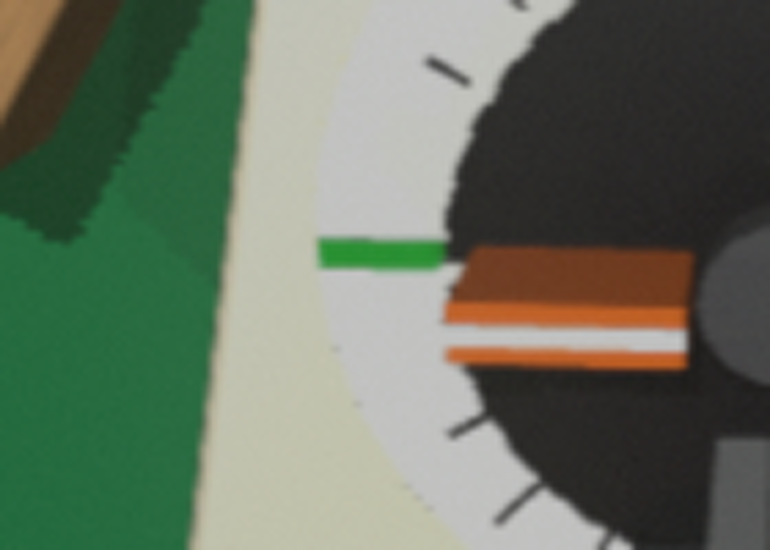

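The green line's centre runs from crop (318,253) to (445,255). The fin stripe runs from (445,333) to (688,341), and the white mark peeks out at about (455,272). Next I'll convert these to angles.

```bash
python3 - <<'E'
from h import *
import pickle
i=pickle.load(open('w7.pkl','rb'))
P=lambda x,y,z: ray(i,175+(x+.5)/5.5-.5,169+(y+.5)/5.5-.5,z)[:2]
ang=lambda d: round(np.degrees(np.arctan2(d[1],d[0])),2)
gi,go=P(445,255,.112),P(318,253,.112); fo,fi=P(445,336,.154),P(688,341,.154); m=P(455,272,.124)
print('green dir',ang(go-gi),'from C',ang(gi-C),ang(go-C))
print('fin dir',ang(fo-fi),'from C',ang(fo-C),ang(fi-C)); print('mark',ang(m-C),np.hypot(*(m-C)))
print(gi,fo,fi,m)
# C implied: disc left rim, hub
im=cv2.imread('pics/w7.png')[:,:,::-1].copy()
print(blobs(im,(45,120,60),(80,255,255),(180,140,460,300),20)[0])
E
```

```text
green dir 3.53 from C 2.69 2.91
fin dir 3.22 from C 2.18 -0.4
mark 1.75 0.06323216516632703
[0.64995941 0.1026641 ] [0.64166251 0.10174859] [0.5996166  0.09938076] [0.64570278 0.10142744]
[([180, 140, 57, 160, 4601], [200.3, 236.3]), ([393, 140, 67, 160, 6599], [436.0, 236.7]), ([233, 213, 23, 5, 100], [244.3, 214.8]), ([247, 287, 17, 6, 51], [255.3, 289.9]), ([273, 293, 9, 7, 34], [277.3, 295.9])]
```

The fin and the green line point the same way to about 0.3°, so the dial is set. Next is the green button.

>>> step_arm --targets "-1 -0.138 -0.276 0 0 0 0;-1 -0.138 -0.276 0 0 0 0;-1 -0.138 -0.276 0 0 0 0;-1 -0.138 -0.276 0 0 0 0;-1 -0.138 -0.276 0 0 0 0;-1 -0.138 -0.276 -0.07 0 0 0;-1 -0.138 -0.276 -0.14 0 0 0;-1 -0.138 -0.276 -0.21 0 0 0;-1 -0.138 -0.276 -0.23 0 0 0;-1 -0.138 -0.276 -0.23 0 0 0"

```text
clock: 8.38
eef_pos: [0.5109, -0.0722, 0.1593]
tool_rot: [0.734, -0.679, -0.004, 0.003]
ft_force: [-0.4, 0.6, 0.5]
grip_width: 0.0002
grasp_force: 0.0
```

```bash
python3 - <<'E'
from h import *
im,i=snap('scene','s8.png'); im2,_=snap('wrist','w8.png'); o=bot.get_obs(); print(o['clock'],o['eef_pos'],o['ft_force'])
a=im[170:290,210:350]; b=im2[120:240,250:390]
cv2.imwrite('pics/c8.png',cv2.resize(np.hstack([a,b])[:,:,::-1],None,fx=2.8,fy=2.8,interpolation=cv2.INTER_CUBIC))
E
```

```text
8.4833 [ 0.51454356 -0.07274575  0.16415887] [ 0.47184288 -0.01197662  0.26062832]
```

View pics/c8.png

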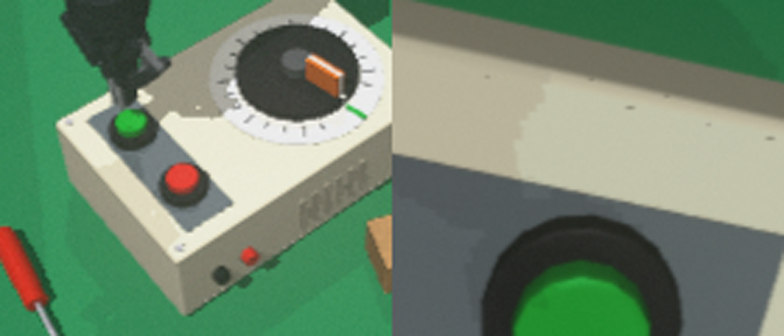

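The finger is above the green button and the dial mark still lines up with the green line. I'll descend slowly and watch the force.

>>> step_arm --targets "-1 0 0 -0.02 0 0 0;-1 0 0 -0.04 0 0 0;-1 0 0 -0.052 0 0 0;-1 0 0 -0.060 0 0 0;-1 0 0 -0.066 0 0 0;-1 0 0 -0.066 0 0 0"

```text
clock: 8.98
eef_pos: [0.5138, -0.0729, 0.1307]
tool_rot: [0.734, -0.679, -0.0, 0.0]
ft_force: [-0.6, -0.6, 1.4]
grip_width: -0.0001
grasp_force: 0.8
```

>>> step_arm --targets "-1 0 0 -0.004 0 0 0;-1 0 0 -0.008 0 0 0;-1 0 0 -0.010 0 0 0;-1 0 0 -0.010 0 0 0"

```text
clock: 9.32
eef_pos: [0.5141, -0.073, 0.1263]
tool_rot: [0.734, -0.679, 0.0, -0.0]
ft_force: [-0.7, -0.2, 3.6]
grip_width: -0.0001
grasp_force: 1.8
```

>>> step_arm --targets "-1 0 0 -0.004 0 0 0;-1 0 0 -0.007 0 0 0;-1 0 0 -0.007 0 0 0;-1 0 0 -0.007 0 0 0"

```text
clock: 9.65
eef_pos: [0.5143, -0.073, 0.1258]
tool_rot: [0.734, -0.679, 0.001, -0.001]
ft_force: [-7.2, 0.8, 20.3]
grip_width: -0.0002
grasp_force: 9.9
```

The button has bottomed out (force jumped to 20 N with no further travel). Now I'll lift off.

>>> step_arm --targets "-1 0 0 0.02 0 0 0;-1 0 0 0.06 0 0 0;-1 0 0 0.12 0 0 0;-1 0 0 0.2 0 0 0;-1 0 0 0.25 0 0 0;-1 0 0 0.25 0 0 0;-1 0 0 0.25 0 0 0;-1 0 0 0.25 0 0 0"

```text
clock: 10.32
eef_pos: [0.5138, -0.073, 0.2468]
tool_rot: [0.734, -0.679, -0.0, 0.0]
ft_force: [0.5, -0.3, -0.9]
grip_width: 0.0003
grasp_force: 0.0
```

```bash
python3 - <<'E'
from h import *
im,i=snap('scene','s9.png'); o=bot.get_obs(); print(o['clock'],o['eef_pos'],o['ft_force'])
cv2.imwrite('pics/c9.png',cv2.resize(im[150:270,210:370][:,:,::-1],None,fx=4.8,fy=4.8,interpolation=cv2.INTER_CUBIC))
E
```

```text
10.3667 [ 0.51334172 -0.07292377  0.24610321] [ 0.75528775 -0.23184099  0.25630571]
```

View pics/c9.png

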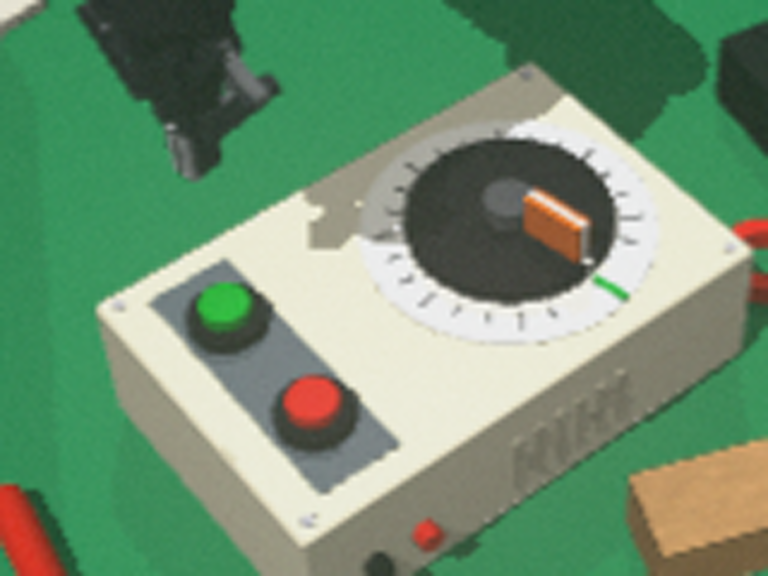

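Both buttons are up, the index mark at crop (588,262) points at the green line at (597,280), and the arm touches nothing.

```bash
python3 -c "
from workcell import bot
print(bot.job_done())"
```

```text
the job is handed in; nothing more can be done
None
```

The job is handed in, though no verdict came back: I pushed the dial to the green line (aligned to about 0.3° on the wrist camera), then pressed green fully down and let it come back up, without touching the red button or the loose items.

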